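Load a resin rod and hold it at the curing lamp

TASK

Take the longer of the two resin rods from the rack, stand it end-down, all the way in, in the well of the curing unit's carriage, which stays at home meanwhile, and let go of it. Then pull the carriage out by its black post until the well is squarely opposite the lamp head's index line and keep it there: it springs back when released, so finish while still holding the post, the rod still standing untouched in its well. Leave the short rod in the rack and do not disturb the cast, tape roll or box.

Things in the scene. Friction and masses are not known exactly. Their poses are not given: they have to be found in the camera images.
- long_rod_mid (a point): centre (half-way up) of the long off-white resin rod, a cylinder 18 mm in diameter and 100 mm long with a thin grey band near its top, 25 to 50 g; z axis along the rod. It starts upright in one of the rack's two holes, its foot 8 mm above the worktop, its top 108 mm above it. The hole is 22 mm deep and 22 mm wide, so the rod can lean a few degrees
- short_rod_mid (a point): centre of the short rod: same diameter and look, 60 mm long, standing in the other rack hole (top 68 mm above the worktop). To be left in the rack
- rod_rack: white rack block 130 x 44 x 30 mm, fixed to the worktop; origin at the centre of its underside, x along its length; two round holes at x = -40 and +40 mm. Which rod is in which hole varies
- well_floor (a point): centre of the floor of the round well in the carriage's grey block (46 x 46 mm, top 60 mm above the worktop). Well: 22 mm wide, 32 mm deep, mouth chamfered 3 mm. This floor is 28 mm above the worktop; the seated long rod's centre is 50 mm above this point, its top 128 mm above the worktop. Moves with the carriage; -x is the pull direction, z up
- post_mid (a point): point on the axis of the carriage's black upright pull post at gripping height, 50 mm above the worktop. The round post is 18 mm thick, from 20 to 70 mm above the worktop, its top 10 mm flared to 22 mm. It stands on the carriage 140 mm from the well in the pull direction; -x is the pull direction, z up
- carriage (a joint): how far the carriage is pulled out along its track, in m: 0 = home, 0.09 = end stop. A spring pulls it back with about 3.5 N at home, rising by 0.7 N per cm; it returns home when let go. The base is fixed to the worktop
- lamp_head: white lamp block 40 x 36 x 42 mm, lens facing the track, dark index line across the middle of its top; fixed beside the track (top 52 mm above the worktop, 68 mm from the track's centre line), 35 to 70 mm from the well's home in the pull direction. Origin: centre of underside; -x is the pull direction, y points to the track; at the mark the well's centre has x = 0 in this frame
- cast_mid (a point): bystander: white dental cast 60 x 77 x 26 mm, loose; point 13 mm above the centre of its underside
- tape_mid (a point): bystander: roll of masking tape, 60 mm in diameter, 19 mm high, loose; point at its centre
- carton_mid (a point): bystander: box of burs 56 x 86 x 26 mm, loose; point at its centre

How it is judged:
By the outcome, as a careful person would: the job done as asked, in the order asked, and still so for the second after the job is handed in, while the arm keeps its last pose, push and grip.
It also fails if it takes over 56 s, if anything falls off the work surface, if the arm or the gripper's body presses on something with over 40 N, if the wrist force passes 120 N, or if a joint passes its speed limit or range.

ROBOT

A 6-joint arm with a two-finger parallel gripper is mounted at the origin on a cart in front of the work surface, level with it; the furniture and walls round the work are solid. World frame = base frame: x ahead of the robot, y to its left, z up, the work surface at z = 0. Lengths are in m, angles in rad, forces in N, time in s.
With the tool pointing down it reaches from about 0.4 to 0.825 m from the base axis. Payload 7 kg.
Tool frame: the origin (TCP) lies at the very end of the fingers, on their centre line; the grasp point (between the pads) lies 19 mm behind it (grip_depth is the distance from the TCP to the grasp point, in m); z points along the fingers, y is the direction in which the jaws open and shut (so a half turn about z gives the same grasp; the last joint's range is limited). The gripper opens to 88 mm and grips with 3 to 60 N. Pads are 19 mm wide; open, the fingers measure 130 mm over their backs; the gripper's body (78 mm by 193 mm) begins 47 mm behind the grasp point.
Start: joints at [1.589, 0.359, 0.012, 0, -1.224, -0.288], TCP at [0.18, 0.651, 0.227] pointing down, gripper open.
Joint ranges: [-3.07, 3.07], [-1.43, 2.12], [-1.02, 1.25], [-3.03, 1.67], [-3.05, -0], [-3.03, 3.03]. Speed limits (rad/s): [2.39, 2.39, 3.01, 3.14, 3.14, 3.14].

INTERFACE

Orientations are given as [roll, pitch, yaw] about the fixed x, y, z axes, in that order (R = Rz(yaw) Ry(pitch) Rx(roll)).
In Python, from station import get_state, grab_frame, get_calibration, job_done, grip_depth gives the robot as it stands. The module is installed in compiled form; this text tells all that it offers.
- The arm moves only by the shell command python3 -m crank 'ROWS' [FORCE]. ROWS is JSON, a list of rows, each an object with "turn": the turn, a rotation vector about the tool's x, y, z each as a share of 2 pi rad, from -1 to 1, a list of three; "slide": the shift along the tool's x, y, z each as a share of 0.5 m, from -1 to 1, a list of three; "fingers": the opening, from -1 (shut) to 1 (fully open). A call has 1 to 5 rows; each row is the pose to reach, as a shift and turn from the pose commanded when the call began, along the tool's axes at that moment, turning the shorter way round; what a row does not reach only later rows make up. A row lasts 1/12 s, in which the tool goes at most 41.7 mm and 7.16 degrees, less where a joint would pass 70% of its speed; a pose out of reach is approached as far as the arm can. A call with a number of a shift or a turn outside -1 to 1 is refused whole. A call with a gripper value outside its range is refused whole. The fingers move at their own pace and stop on an object; FORCE is the grip in N (left out, the last holds). Time passes only in rows, so rows that repeat a pose let the fingers close. It gives the time, the measured TCP pose, the force and the opening at its end, in the units of the state.
- get_state(): the state, without advancing time (a new reading comes with each control period).
- grab_frame(name): name is "scene" or "side" or "wrist"; returns the picture (480x640x3 uint8, red, green, blue); there is no depth.
- get_calibration(name): a dict with "K" (3x3 intrinsics, pixels), "pose" (4x4, takes a point from camera to world coordinates). Camera axes: x right, y up, looking along -z (the intrinsics and any distortion apply to the point x, -y, -z); pixel columns grow to the right and rows downward; lengths in m; the calibration is good to about 2 mm. The wrist camera is an equidistant fisheye: a pixel r from the principal point sees the ray r / f radians off the axis. A picture is of the moment at which its call begins: read the wrist's pose just before it. get_calibration takes no time and is no camera call; for the wrist camera it gives the pose at the moment of the call.
- job_done(): hands the job in, once; it reports no verdict.
The state is a dict: "t": time; "q": joint angles; "qd": joint speeds; "joint_efforts": joint torques, N m; "eef_pos": TCP position; "ee_rot": TCP orientation; "force": force on the tool from outside, world axes, zero at the start; "moment": the same for the moment, N m; "width": finger opening in m.
Only numpy, scipy, OpenCV 4.12 (cv2) and the standard library are available. Lean on these libraries where they do the work, as an engineer would, in place of code of your own. Each camera call takes 0.05 s, during which the arm holds its last target.

## Working session

There is one attempt and no reset: what is moved stays moved. The work goes in short steps, Python scripts to look and compute and a shell command to move; the robot and the scene stay as the last step left them, time stands still between calls to the robot, and variables do not carry over. Pictures are saved under pics/ and viewed, and the job is handed in when it is done.

```bash
mkdir -p pics; python3 - <<'E'
from station import *
import cv2,numpy as np
print(get_state(),grip_depth)
for n in ["scene","side","wrist"]:
    c=get_calibration(n);print(n,{k:np.round(v,4).tolist() if not isinstance(v,str) else v for k,v in c.items()})
    cv2.imwrite(f"pics/{n}0.png",grab_frame(n)[:,:,::-1])
E
```

```text
{'t': 0.0, 'q': array([ 1.58909169e+00,  3.59405156e-01,  1.10238776e-02, -3.46081425e-04,
       -1.22412047e+00, -2.88124885e-01]), 'qd': array([ 9.57270646e-05, -6.89219037e-04, -4.13821519e-04,  9.54474638e-04,
        2.02668071e-04, -1.54856199e-03]), 'joint_efforts': array([-9.13362837e-04, -5.82715023e+01,  2.93074107e+01,  6.99759588e+00,
        7.00330449e-03, -1.49781799e-04]), 'eef_pos': array([0.17981435, 0.65007417, 0.2255964 ]), 'ee_rot': array([ 3.13986508e+00, -1.72727022e-04, -2.69947243e-01]), 'force': array([-0.28668745,  0.51269383, -0.76333354]), 'moment': array([0.02976109, 0.04313964, 0.06095681]), 'width': 0.0876271326196199} 0.0188
scene {'K': [[473.0061, 0.0, 320.779], [0.0, 473.0061, 233.3557], [0.0, 0.0, 1.0]], 'pose': [[-0.4779, 0.5382, -0.6942, -0.1624], [-0.8782, -0.2751, 0.3913, 0.434], [0.0197, 0.7967, 0.6041, 0.6269], [0.0, 0.0, 0.0, 1.0]]}
side {'K': [[590.0673, 0.0, 319.6752], [0.0, 590.0673, 238.6618], [0.0, 0.0, 1.0]], 'pose': [[-0.953, 0.1397, -0.2688, 0.1512], [-0.3018, -0.3608, 0.8825, 1.2185], [0.0264, 0.9221, 0.386, 0.5711], [0.0, 0.0, 0.0, 1.0]]}
wrist {'K': [[371.6483, 0.0, 316.056], [0.0, 371.6483, 237.9843], [0.0, 0.0, 1.0]], 'pose': [[-0.2673, 0.9319, 0.2453, 0.246], [-0.9636, -0.2588, -0.0667, 0.6317], [0.0014, -0.2542, 0.9671, 0.3831], [0.0, 0.0, 0.0, 1.0]]}
```

View pics/scene0.png

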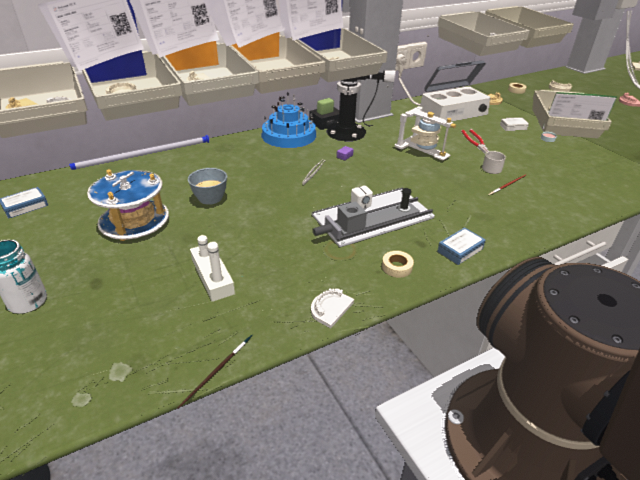

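View pics/side0.png

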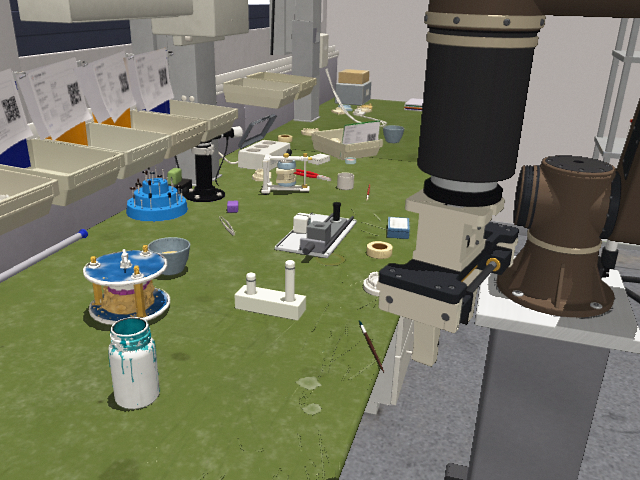

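View pics/wrist0.png

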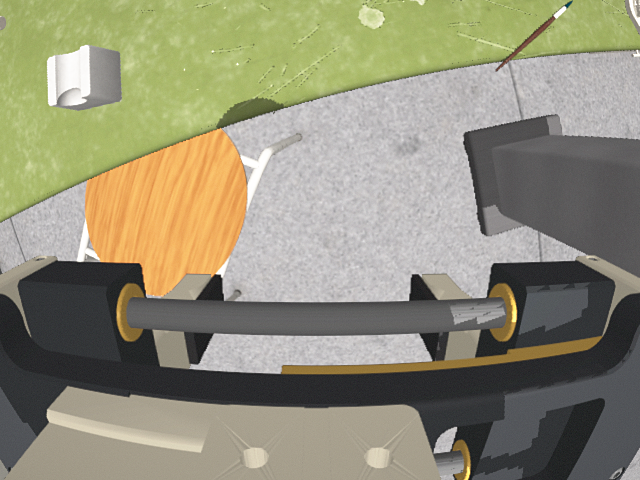

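Scene view: the rack is at about (212,270), with the long rod nearer the camera, its top at about (214,247). The carriage block is at (352,215), the post at (405,197) and the lamp at (362,197). The side view shows all of these too. I'll zoom in.

```bash
python3 - <<'E'
import cv2,numpy as np
a=cv2.imread("pics/scene0.png");b=cv2.imread("pics/side0.png")
def z(im,x,y,w,h,f,n): cv2.imwrite(n,cv2.resize(im[y:y+h,x:x+w],None,fx=f,fy=f,interpolation=cv2.INTER_CUBIC))
z(a,305,175,140,75,5.5,"pics/s_car.png")
z(a,180,225,70,80,7,"pics/s_rack.png")
z(b,265,190,100,75,7,"pics/d_car.png")
z(b,225,250,90,75,7,"pics/d_rack.png")
E
```

```text
(no output)
```

View pics/s_car.png

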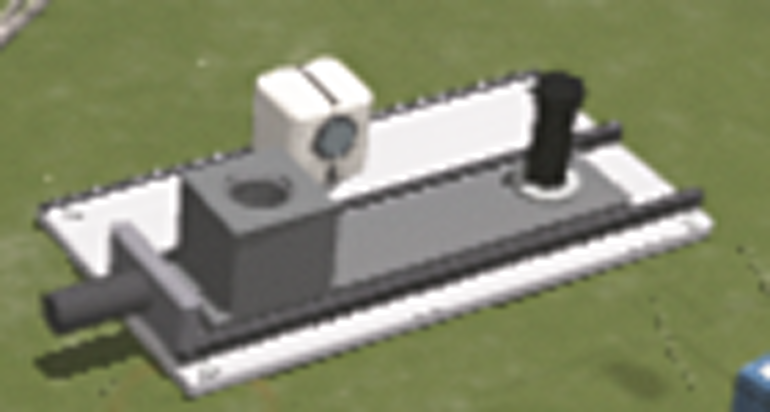

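View pics/s_rack.png

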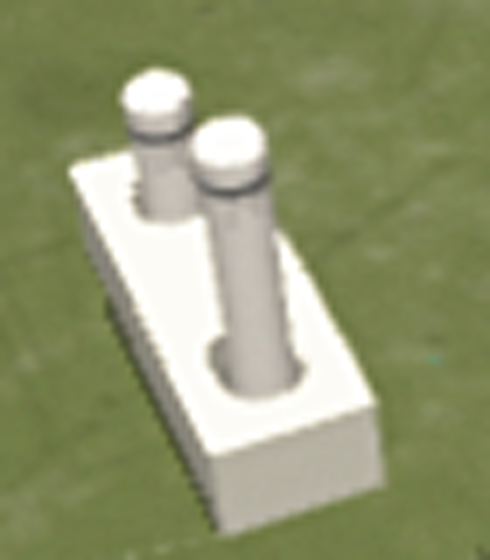

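View pics/d_car.png

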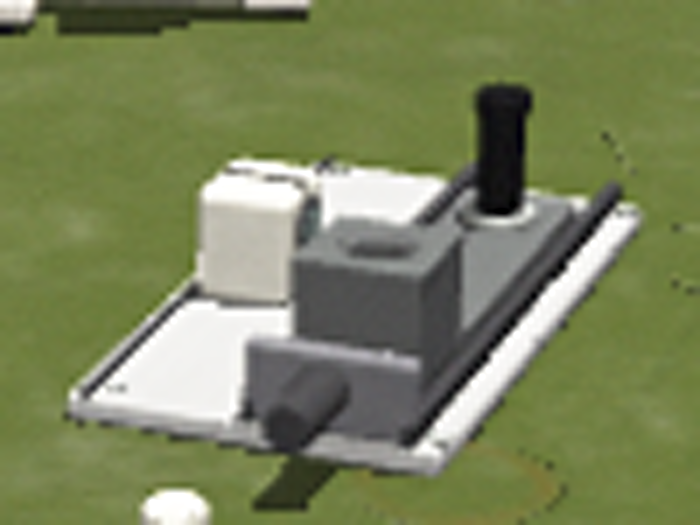

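View pics/d_rack.png

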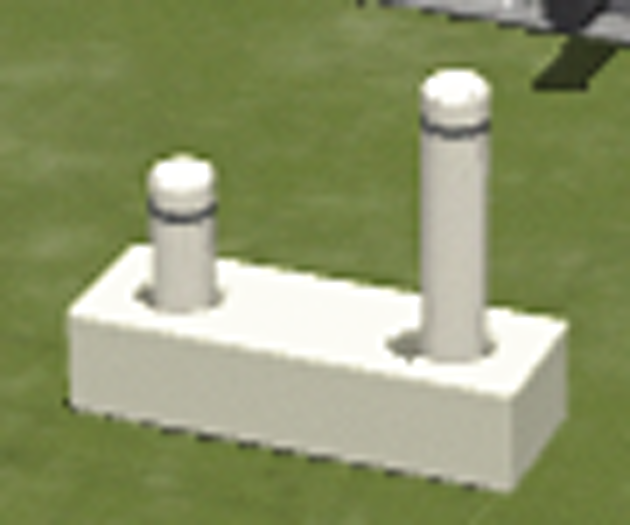

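```bash
cat > h.py <<'E'
import numpy as np
from station import *
C={n:get_calibration(n) for n in ("scene","side")}
def ray(n,px):
    c=C[n];K=c["K"];u,v=px
    d=np.array([(u-K[0,2])/K[0,0],-(v-K[1,2])/K[1,1],-1]);P=c["pose"]
    return P[:3,3],P[:3,:3]@(d/np.linalg.norm(d))
def plane(n,px,z):
    o,d=ray(n,px);return o+d*(z-o[2])/d[2]
def tri(a,b):
    o1,d1=ray("scene",a);o2,d2=ray("side",b)
    t=np.linalg.lstsq(np.c_[d1,-d2],o2-o1,rcond=None)[0]
    p,q=o1+t[0]*d1,o2+t[1]*d2
    return (p+q)/2,np.linalg.norm(p-q)
def z(p,f,x,y): return (x+(p[0]+.5)/f-.5,y+(p[1]+.5)/f-.5)
E
python3 - <<'E'
from h import *
np.set_printoptions(precision=4,suppress=True)
sc=lambda *p:z(p,5.5,305,175); dc=lambda *p:z(p,7,265,190)
sr=lambda *p:z(p,7,180,225); dr=lambda *p:z(p,7,225,250)
for nm,a,b,h in [("blkL",sc(180,182),dc(292,260),.06),("blkFront",sc(238,238),dc(425,275),.06),("blkR",sc(335,208),dc(462,238),.06),("blkB",sc(270,150),dc(335,215),.06),
 ("well",sc(260,192),dc(378,245),.06),("posttop",sc(562,87),dc(503,93),.07),("postbase",sc(548,185),dc(502,215),.02),
 ("line0",sc(303,62),dc(235,168),.052),("line1",sc(335,105),dc(303,184),.052),
 ("rodband",sr(232,183),dr(455,127),.1),("rodtop",sr(232,140),dr(455,82),.108),("short top",sr(157,95),dr(182,170),.068),
 ("rackF",sr(212,455),dr(513,393),.03),("rackR",sr(377,402),dr(567,322),.03),("rackL",sr(70,170),dr(70,315),.03),("tR",sr(0,0),dr(135,245),.03)]:
    t,e=tri(a,b);print(nm,plane("scene",a,h)[:2],plane("side",b,h)[:2],t,round(e,4))
E
```

```text
blkL [ 0.5528 -0.0082] [ 0.5585 -0.008 ] [ 0.5589 -0.0117  0.0571] 0.0031
blkFront [ 0.5102 -0.0088] [ 0.5127 -0.0113] [ 0.5117 -0.0096  0.0599] 0.0018
blkR [ 0.5104 -0.0525] [ 0.5109 -0.0486] [ 0.5125 -0.0541  0.0579] 0.0004
blkB [ 0.5562 -0.0514] [ 0.5582 -0.0535] [ 0.5574 -0.0521  0.0599] 0.0014
well [ 0.5328 -0.0324] [ 0.5357 -0.0318] [ 0.5361 -0.0345  0.0582] 0.0015
posttop [ 0.5294 -0.1732] [ 0.5319 -0.1708] [ 0.5332 -0.1764  0.0676] 0.0009
postbase [ 0.5316 -0.1757] [ 0.5318 -0.176 ] [ 0.5317 -0.1757  0.0201] 0.0002
line0 [ 0.6176 -0.1064] [ 0.6131 -0.1053] [ 0.6131 -0.1036  0.0538] 0.0025
line1 [ 0.5829 -0.1001] [ 0.585  -0.0987] [ 0.5859 -0.1021  0.0503] 0.0009
rodband [0.4849 0.2848] [0.4892 0.2939] [0.493  0.2829 0.094 ] 0.0009
rodtop [0.4914 0.2817] [0.493  0.2837] [0.4938 0.2811 0.1065] 0.0006
short top [0.5701 0.2818] [0.5726 0.2832] [0.5732 0.2811 0.0664] 0.0012
rackF [0.4675 0.3044] [0.4682 0.3049] [0.4683 0.3042 0.0295] 0.0003
rackR [0.4669 0.2602] [0.4675 0.2622] [0.4684 0.2598 0.0286] 0.0
rackL [0.5974 0.3037] [0.5968 0.3059] [0.5981 0.3037 0.029 ] 0.0008
tR [0.6869 0.2993] [0.5975 0.2614] [0.5796 0.3188 0.0813] 0.0404
```

```bash
cat >> h.py <<'E'
from scipy.spatial.transform import Rotation as Ro
def go(x,y,zz,yaw=0.):
    s=get_state();R=Ro.from_euler("xyz",s["ee_rot"]);T=Ro.from_euler("xyz",[np.pi,0,yaw])
    d=np.array([x,y,zz])-s["eef_pos"]
    print("slide",np.round(R.inv().apply(d)/.5,4),"turn",np.round((R.inv()*T).as_rotvec()/2/np.pi,4),"dist",np.linalg.norm(d).round(4),"rows",np.linalg.norm(d)/.0417)
def wray(px,c):
    K=c["K"];x=(px[0]-K[0,2]);y=(px[1]-K[1,2]);r=np.hypot(x,y);th=r/K[0,0]
    v=np.array([np.sin(th)*x/r,-np.sin(th)*y/r,-np.cos(th)]);return c["pose"][:3,3],c["pose"][:3,:3]@v
def wplane(px,c,h):
    o,d=wray(px,c);return o+d*(h-o[2])/d[2]
def wproj(p,c):
    v=c["pose"][:3,:3].T@(np.array(p)-c["pose"][:3,3]);v=np.array([v[0],-v[1],-v[2]])
    th=np.arctan2(np.hypot(v[0],v[1]),v[2]);h=np.hypot(v[0],v[1]);K=c["K"]
    return K[0,2]+K[0,0]*th*v[0]/h,K[1,2]+K[0,0]*th*v[1]/h
E
python3 - <<'E'
from h import *
go(.47,.2825,.215)
for p in [(397,264),(462,245),(332,306)]: print(plane("scene",p,.02))
E
```

```text
slide [0.7554 0.5541 0.0225] turn [ 0.0002  0.     -0.0429] dist 0.4685 rows 11.236015016563046
[ 0.37918238 -0.0449752   0.02      ]
[ 0.36632554 -0.20126599  0.02      ]
[0.33934955 0.12477315 0.02      ]
```

```bash
python3 -m crank '[{"turn":[0,0,-0.0429],"slide":[0.32,0.235,0.01],"fingers":1},{"turn":[0,0,-0.0429],"slide":[0.32,0.235,0.01],"fingers":1},{"turn":[0,0,-0.0429],"slide":[0.32,0.235,0.01],"fingers":1},{"turn":[0,0,-0.0429],"slide":[0.32,0.235,0.01],"fingers":1},{"turn":[0,0,-0.0429],"slide":[0.32,0.235,0.01],"fingers":1}]'
python3 -c "
from h import *
go(.47,.2825,.215)"
```

```text
t: 0.57
eef_pos: [0.3039, 0.492, 0.2214]
ee_rot: [3.141, 0.0, -0.0]
force: [-0.1, 0.0, 0.0]
width: 0.0876
slide [0.3324 0.4189 0.0129] turn [ 0.0001  0.     -0.0001] dist 0.2675 rows 6.4142069072159
```

```bash
python3 -m crank '[{"turn":[0,0,0],"slide":[0.2,0.26,0.01],"fingers":1},{"turn":[0,0,0],"slide":[0.2,0.26,0.01],"fingers":1},{"turn":[0,0,0],"slide":[0.2,0.26,0.01],"fingers":1},{"turn":[0,0,0],"slide":[0.2,0.26,0.01],"fingers":1},{"turn":[0,0,0],"slide":[0.2,0.26,0.01],"fingers":1}]'
python3 -m crank '[{"turn":[0,0,0],"slide":[0.1324,0.1589,0],"fingers":1},{"turn":[0,0,0],"slide":[0.1324,0.1589,0],"fingers":1},{"turn":[0,0,0],"slide":[0.1324,0.1589,0],"fingers":1},{"turn":[0,0,0],"slide":[0.1324,0.1589,0],"fingers":1}]'
python3 - <<'E'
from h import *
import cv2
print(get_state()["eef_pos"])
c=get_calibration("wrist");np.save("w1.npy",c["pose"])
cv2.imwrite("pics/w1.png",grab_frame("wrist")[:,:,::-1])
for p in [(.4925,.2825,.108),(.4925,.2825,.03),(.5727,.2825,.068)]: print(wproj(p,c))
E
```

```text
t: 0.98
eef_pos: [0.405, 0.3597, 0.2163]
ee_rot: [3.14, 0.001, -0.004]
force: [-0.8, 0.3, -0.0]
width: 0.0877
t: 1.32
eef_pos: [0.4706, 0.2823, 0.2163]
ee_rot: [3.141, 0.0, -0.004]
force: [0.1, -0.2, 0.9]
width: 0.0874
[0.47057989 0.28228337 0.21629556]
(np.float64(314.8520646142452), np.float64(207.04724087968188))
(np.float64(315.04275793169637), np.float64(192.5454647812677))
(np.float64(314.5156051069549), np.float64(101.77648809363578))
```

View pics/w1.png

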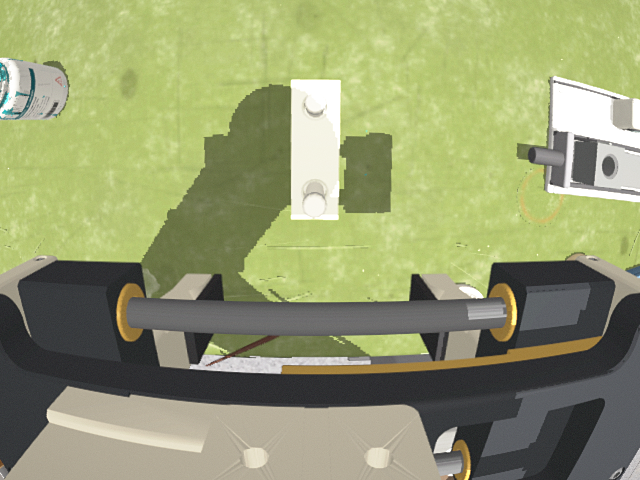

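Wrist view: long rod top at (314,204), hole mouth around (314,189), short rod at (315,103), rack outline 291–340 × 80–219. The carriage is visible at right.

```bash
python3 - <<'E'
from h import *
import cv2
c=get_calibration("wrist");c["pose"]=np.load("w1.npy")
for n,p,h in [("rodtop",(314,204.3),.107),("short",(315,103.5),.067),("rackTL",(291.5,80),.03),("rackTR",(340,80),.03),("rackBL",(291.5,219),.03),("rackBR",(339.5,219),.03),("well",(609.5,166.5),.06)]: print(n,wplane(p,c,h).round(4))
im=cv2.imread("pics/w1.png");cv2.imwrite("pics/w1z.png",cv2.resize(im[60:240,270:360],None,fx=3.3,fy=3.3,interpolation=cv2.INTER_CUBIC))
go(.4935,.2825,.07)
E
```

```text
rodtop [0.4944 0.2831 0.107 ]
short [0.5714 0.2821 0.067 ]
rackTL [0.5977 0.3035 0.03  ]
rackTR [0.5975 0.2593 0.03  ]
rackBL [0.4674 0.3049 0.03  ]
rackBR [0.4672 0.2595 0.03  ]
well [ 0.534  -0.0311  0.06  ]
slide [0.0475 0.0016 0.2925] turn [ 0.0001  0.0001 -0.0006] dist 0.1482 rows 3.5532440793775564
```

View pics/w1z.png

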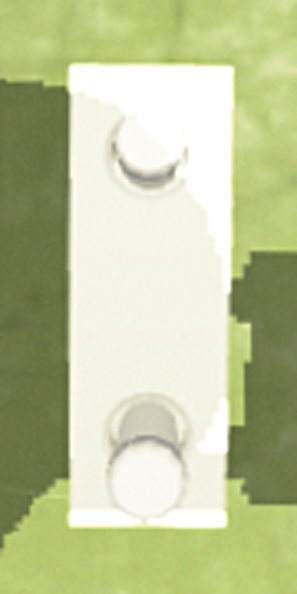

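```bash
python3 -m crank '[{"turn":[0,0,0],"slide":[0.0465,0.001,0.05],"fingers":1},{"turn":[0,0,0],"slide":[0.0465,0.001,0.12],"fingers":1},{"turn":[0,0,0],"slide":[0.0465,0.001,0.2],"fingers":1},{"turn":[0,0,0],"slide":[0.0465,0.001,0.27],"fingers":1},{"turn":[0,0,0],"slide":[0.0465,0.001,0.2925],"fingers":1}]'
python3 -m crank '[{"turn":[0,0,0],"slide":[0,0,0],"fingers":-1},{"turn":[0,0,0],"slide":[0,0,0],"fingers":-1},{"turn":[0,0,0],"slide":[0,0,0],"fingers":-1},{"turn":[0,0,0],"slide":[0,0,0],"fingers":-1},{"turn":[0,0,0],"slide":[0,0,0],"fingers":-1}]' 25
python3 -m crank '[{"turn":[0,0,0],"slide":[0,0,0],"fingers":-1},{"turn":[0,0,0],"slide":[0,0,0],"fingers":-1},{"turn":[0,0,0],"slide":[0,0,0],"fingers":-1},{"turn":[0,0,0],"slide":[0,0,0],"fingers":-1},{"turn":[0,0,0],"slide":[0,0,0],"fingers":-1}]'
```

```text
t: 1.78
eef_pos: [0.4892, 0.2829, 0.065]
ee_rot: [3.137, 0.006, -0.001]
force: [-1.1, -0.7, 0.2]
width: 0.0875
t: 2.2
eef_pos: [0.4928, 0.2856, 0.0719]
ee_rot: [-3.139, -0.002, 0.0]
force: [0.2, 0.0, 0.2]
width: 0.06
t: 2.62
eef_pos: [0.4923, 0.2846, 0.0704]
ee_rot: [-3.141, -0.0, -0.0]
force: [-0.4, -0.1, 0.7]
width: 0.0267
```

```bash
python3 -m crank '[{"turn":[0,0,0],"slide":[0,0,0],"fingers":-1},{"turn":[0,0,0],"slide":[0,0,0],"fingers":-1},{"turn":[0,0,0],"slide":[0,0,0],"fingers":-1},{"turn":[0,0,0],"slide":[0,0,0],"fingers":-1}]'
python3 -c "
from h import *
import cv2
print(get_state()['force'],get_state()['eef_pos'])
cv2.imwrite('pics/w2.png',grab_frame('wrist')[:,:,::-1])
b=grab_frame('side')[:,:,::-1]
cv2.imwrite('pics/d2.png',cv2.resize(b[170:340,200:400],None,fx=3.5,fy=3.5))
go(.4925,.2825,.16)
"
```

```text
t: 2.95
eef_pos: [0.4922, 0.2846, 0.0703]
ee_rot: [3.142, 0.0, -0.0]
force: [0.6, -0.4, -0.3]
width: 0.0176
[ 0.57739856 -0.39620832 -0.32133091] [0.49222698 0.28464926 0.07027374]
slide [ 0.0006  0.0043 -0.1795] turn [ 0.  0. -0.] dist 0.0898 rows 2.152757926396795
```

View pics/d2.png

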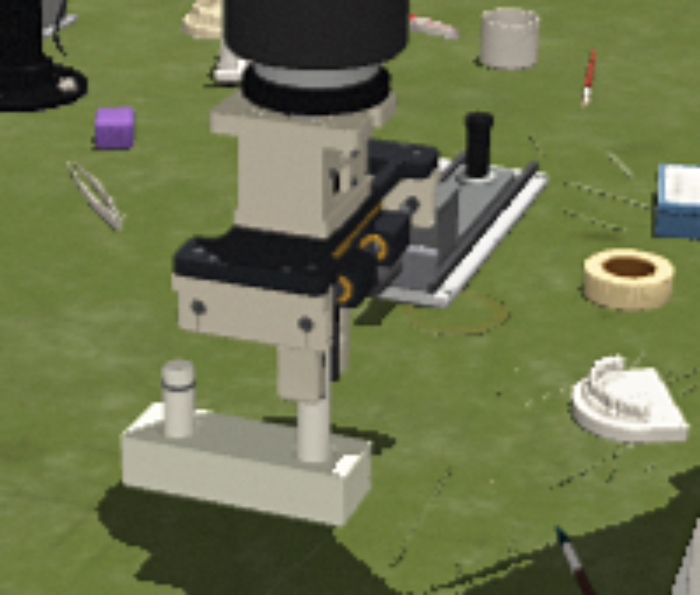

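The side view shows the rod between the pads, upright in its hole, with the short rod untouched. Now I'll lift.

```bash
python3 -m crank '[{"turn":[0,0,0],"slide":[0,0,-0.03],"fingers":-1},{"turn":[0,0,0],"slide":[0,0,-0.08],"fingers":-1},{"turn":[0,0,0],"slide":[0,0,-0.14],"fingers":-1},{"turn":[0,0,0],"slide":[0,0,-0.2],"fingers":-1},{"turn":[0,0,0],"slide":[0,0,-0.24],"fingers":-1}]'
python3 -m crank '[{"turn":[0,0,0],"slide":[0,0,0],"fingers":-1},{"turn":[0,0,0],"slide":[0,0,0],"fingers":-1}]'
python3 -c "
from h import *
import cv2
c=get_calibration('wrist');np.save('w3.npy',c['pose'])
cv2.imwrite('pics/w3.png',grab_frame('wrist')[:,:,::-1])
b=grab_frame('side')[:,:,::-1]; cv2.imwrite('pics/d3f.png',b)
cv2.imwrite('pics/d3.png',cv2.resize(b[150:320,200:400],None,fx=3.5,fy=3.5))
a=grab_frame('scene')[:,:,::-1]; cv2.imwrite('pics/s3f.png',a)
cv2.imwrite('pics/s3.png',cv2.resize(a[150:320,140:340],None,fx=3.5,fy=3.5))
print(get_state()['eef_pos']);go(.534,-.0315,.19)
"
```

```text
t: 3.47
eef_pos: [0.4929, 0.2851, 0.1933]
ee_rot: [-3.14, -0.002, 0.0]
force: [0.3, 0.3, -0.2]
width: 0.0176
t: 3.63
eef_pos: [0.4926, 0.2852, 0.1916]
ee_rot: [-3.139, -0.002, -0.0]
force: [-1.0, 0.1, -1.3]
width: 0.0172
[0.49159979 0.28417228 0.18915099]
slide [ 0.0851  0.6313 -0.0011] turn [ 0.0002  0.0002 -0.0001] dist 0.3185 rows 7.638086913682558
```

View pics/d3.png

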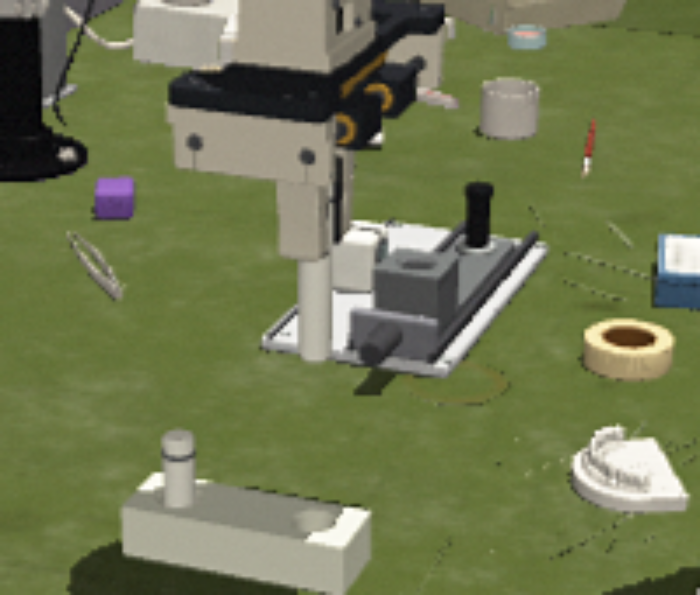

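View pics/s3.png

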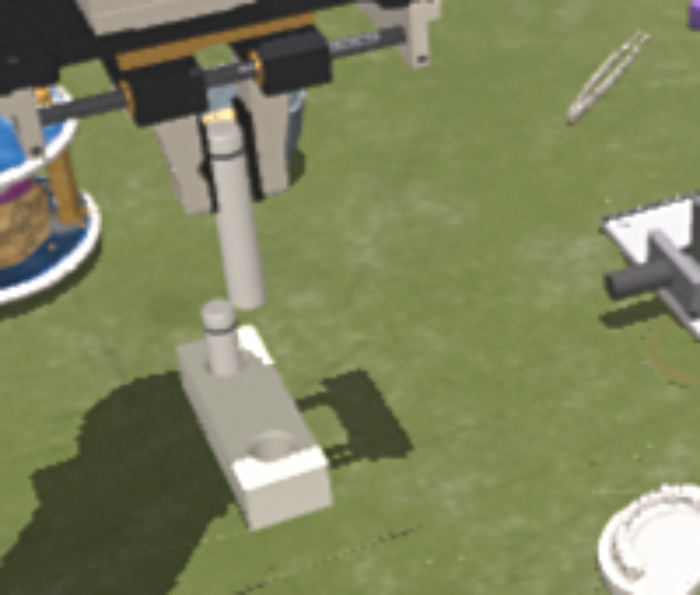

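View pics/w3.png

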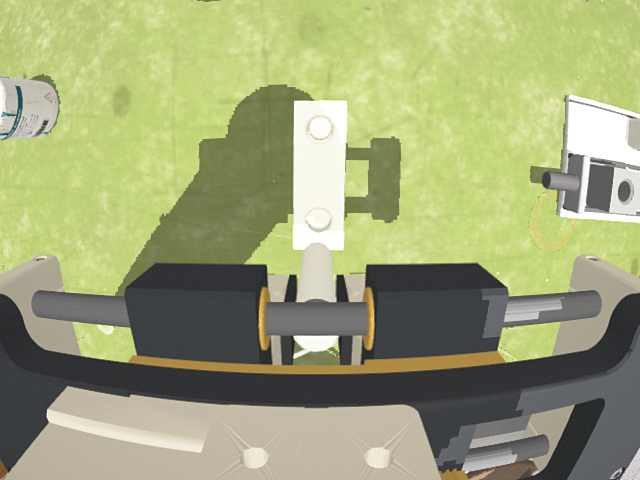

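```bash
python3 - <<'E'
from h import *
np.set_printoptions(precision=4,suppress=True)
s=z((247,299),3.5,140,150);d=z((316,353),3.5,200,150)
print(tri(s,d))
# plane-consistent check: axis point along gripped rod in scene and side vs vertical projection
def proj(n,p):
    c=C[n];v=c["pose"][:3,:3].T@(np.array(p)-c["pose"][:3,3]);K=c["K"]
    return np.array([K[0,2]-K[0,0]*v[0]/v[2],K[1,2]+K[1,1]*v[1]/v[2]])
f=tri(s,d)[0]
for h in (0,.03,.06,.092): 
    a=proj("scene",f+[0,0,h]);b=proj("side",f+[0,0,h]);print(h,(a-[140,150])*3.5,(b-[200,150])*3.5)
E
```

```text
(array([0.4924, 0.2833, 0.1294]), np.float64(0.0009327883835180443))
0 [245.6428 296.8074] [315.1684 352.5306]
0.03 [238.0558 247.2121] [315.5709 299.8862]
0.06 [230.1153 195.3057] [315.982  246.0963]
0.092 [221.2272 137.205 ] [316.4306 187.4153]
```

```bash
python3 -m crank '[{"turn":[0,0,0],"slide":[0.01,0.05,0],"fingers":-1},{"turn":[0,0,0],"slide":[0.02,0.12,0],"fingers":-1},{"turn":[0,0,0],"slide":[0.03,0.2,0],"fingers":-1},{"turn":[0,0,0],"slide":[0.04,0.28,0],"fingers":-1},{"turn":[0,0,0],"slide":[0.05,0.36,0],"fingers":-1}]'
python3 -m crank '[{"turn":[0,0,0],"slide":[0.01,0.08,0],"fingers":-1},{"turn":[0,0,0],"slide":[0.02,0.16,0],"fingers":-1},{"turn":[0,0,0],"slide":[0.03,0.22,0],"fingers":-1},{"turn":[0,0,0],"slide":[0.035,0.26,0],"fingers":-1},{"turn":[0,0,0],"slide":[0.0351,0.2713,0],"fingers":-1}]'
python3 -m crank '[{"turn":[0,0,0],"slide":[0,0,0],"fingers":-1},{"turn":[0,0,0],"slide":[0,0,0],"fingers":-1},{"turn":[0,0,0],"slide":[0,0,0],"fingers":-1},{"turn":[0,0,0],"slide":[0,0,0],"fingers":-1}]'
python3 -c "
from h import *
import cv2
c=get_calibration('wrist');np.save('w4.npy',c['pose'])
print(get_state()['eef_pos'])
cv2.imwrite('pics/w4.png',grab_frame('wrist')[:,:,::-1])
b=grab_frame('side')[:,:,::-1]; cv2.imwrite('pics/d4f.png',b)
cv2.imwrite('pics/d4.png',cv2.resize(b[130:270,230:390],None,fx=4,fy=4))
a=grab_frame('scene')[:,:,::-1]; cv2.imwrite('pics/s4f.png',a)
cv2.imwrite('pics/s4.png',cv2.resize(a[120:260,290:450],None,fx=4,fy=4))
print(get_state()['eef_pos']);go(.534,-.0315,.19)
"
```

```text
t: 4.2
eef_pos: [0.5164, 0.1028, 0.189]
ee_rot: [3.14, 0.002, 0.001]
force: [0.2, -0.1, -0.3]
width: 0.0175
t: 4.62
eef_pos: [0.5341, -0.0339, 0.1889]
ee_rot: [3.141, 0.003, -0.003]
force: [-0.6, 0.5, -0.4]
width: 0.0172
t: 4.95
eef_pos: [0.5346, -0.0299, 0.1901]
ee_rot: [-3.142, 0.0, 0.001]
force: [0.3, 0.4, -0.6]
width: 0.0174
[ 0.53461358 -0.02994505  0.19008281]
[ 0.53471331 -0.03013118  0.19034129]
slide [-0.0014  0.0027  0.0007] turn [-0.     -0.      0.0002] dist 0.0016 rows 0.0379090679604011
```

View pics/d4.png

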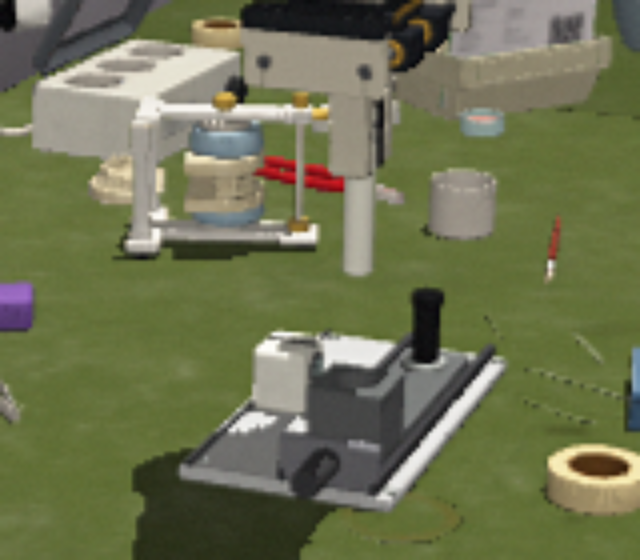

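View pics/s4.png

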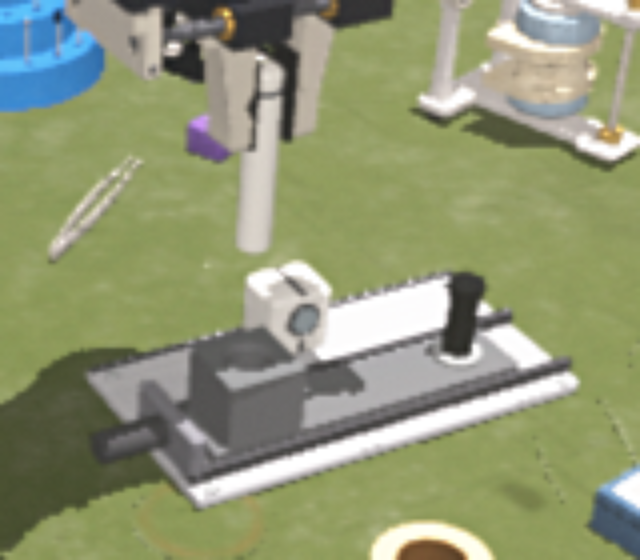

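View pics/w4.png

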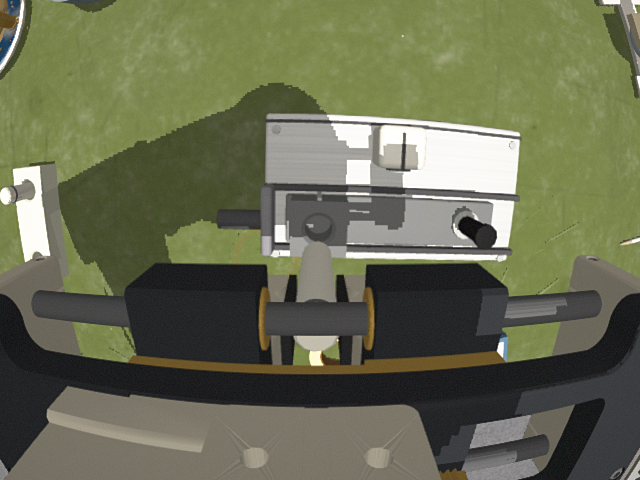

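```bash
python3 -c "
import cv2
im=cv2.imread('pics/w4.png');cv2.imwrite('pics/w4z.png',cv2.resize(im[100:275,255:525],None,fx=2.9,fy=2.9,interpolation=cv2.INTER_CUBIC))"
```

```text
(no output)
```

View pics/w4z.png

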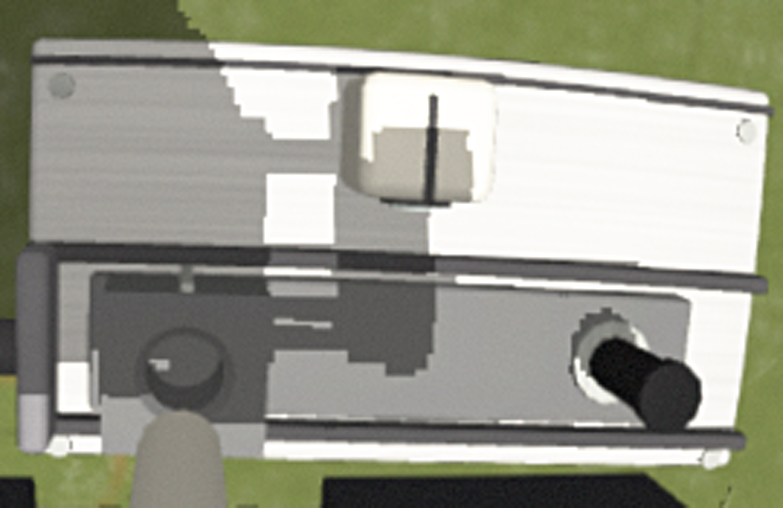

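```bash
python3 - <<'E'
from h import *
np.set_printoptions(precision=4,suppress=True)
c=get_calibration("wrist");c["pose"]=np.load("w4.npy")
q=lambda *p:z(p,2.9,255,100)
for n,p,h in [("wellc",q(185.5,370),.06),("wellL",q(136,369),.06),("wellR",q(236,369),.06),("notch",q(187,274),.06),("line0",q(434,97),.052),("line1",q(431,203),.052),("postTop",q(670,391),.07),("postBase",q(611,358),.02),
 ("railTopL",q(35,60),.01),("railTopR",q(770,110),.01),("rail2L",q(55,250),.02),("rail2R",q(765,284),.02),("screwTL",q(62,85),.01),("screwTR",q(745,131),.01),("rodfoot edge",q(181,409),.128)]:
    print(n,wplane(p,c,h))
E
```

```text
wellc [ 0.5364 -0.0324  0.06  ]
wellL [ 0.5367 -0.0189  0.06  ]
wellR [ 0.5367 -0.0463  0.06  ]
notch [ 0.5629 -0.0328  0.06  ]
line0 [ 0.6122 -0.1009  0.052 ]
line1 [ 0.5825 -0.1008  0.052 ]
postTop [ 0.5333 -0.1709  0.07  ]
postBase [ 0.5318 -0.1727  0.02  ]
railTopL [0.6238 0.014  0.01  ]
railTopR [ 0.6179 -0.2336  0.01  ]
rail2L [0.5649 0.0073 0.02  ]
rail2R [ 0.5583 -0.23    0.02  ]
screwTL [0.6157 0.0056 0.01  ]
screwTR [ 0.6097 -0.2235  0.01  ]
rodfoot edge [ 0.5438 -0.031   0.128 ]
```

```bash
python3 -m crank '[{"turn":[0,0,0],"slide":[0.0005,0.003,0.03],"fingers":-1},{"turn":[0,0,0],"slide":[0.0005,0.003,0.07],"fingers":-1},{"turn":[0,0,0],"slide":[0.0005,0.003,0.1],"fingers":-1},{"turn":[0,0,0],"slide":[0.0005,0.003,0.115],"fingers":-1},{"turn":[0,0,0],"slide":[0.0005,0.003,0.115],"fingers":-1}]'
python3 -m crank '[{"turn":[0,0,0],"slide":[0,0,0],"fingers":-1},{"turn":[0,0,0],"slide":[0,0,0],"fingers":-1}]'
python3 -c "
from h import *
import cv2
c=get_calibration('wrist');np.save('w5.npy',c['pose'])
print(get_state()['eef_pos'])
b=grab_frame('side')[:,:,::-1]; cv2.imwrite('pics/d5f.png',b)
cv2.imwrite('pics/d5.png',cv2.resize(b[150:260,270:370],None,fx=5,fy=5))
a=grab_frame('scene')[:,:,::-1]; cv2.imwrite('pics/s5f.png',a)
cv2.imwrite('pics/s5.png',cv2.resize(a[140:250,300:440],None,fx=5,fy=5))
b=grab_frame('wrist')[:,:,::-1]; cv2.imwrite('pics/w5f.png',b);cv2.imwrite('pics/w5.png',cv2.resize(b[100:360,230:530],None,fx=2.3,fy=2.3))
"
```

```text
t: 5.52
eef_pos: [0.5339, -0.0323, 0.1312]
ee_rot: [3.141, 0.003, 0.0]
force: [0.4, -0.7, -1.0]
width: 0.0175
t: 5.68
eef_pos: [0.5357, -0.0322, 0.1338]
ee_rot: [-3.142, -0.001, 0.0]
force: [0.3, -0.7, -0.5]
width: 0.0174
[ 0.53565931 -0.03224691  0.13379499]
```

View pics/d5.png

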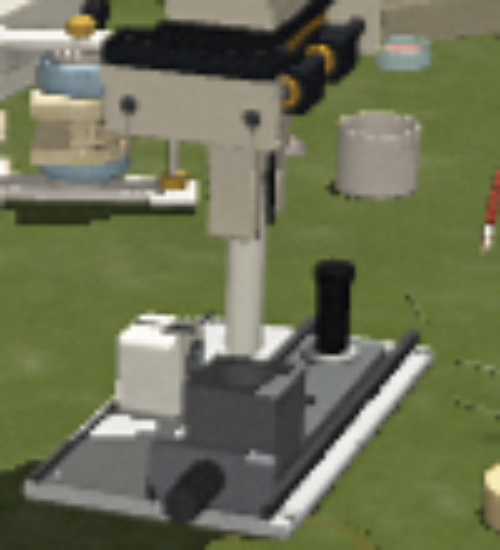

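View pics/s5.png

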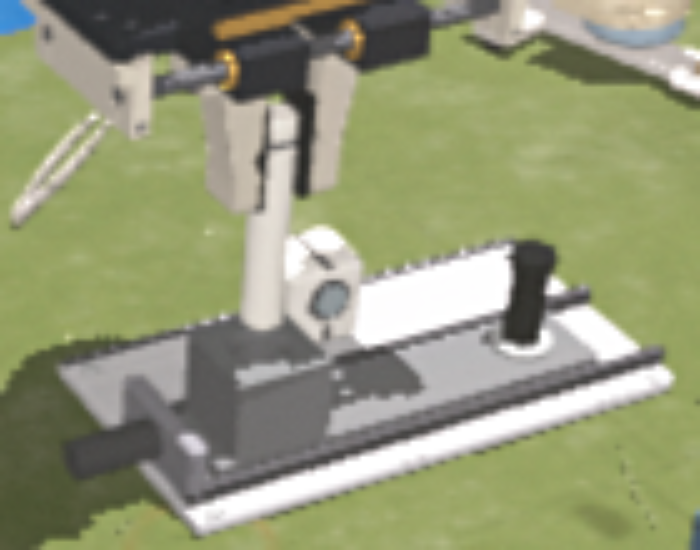

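View pics/w5.png

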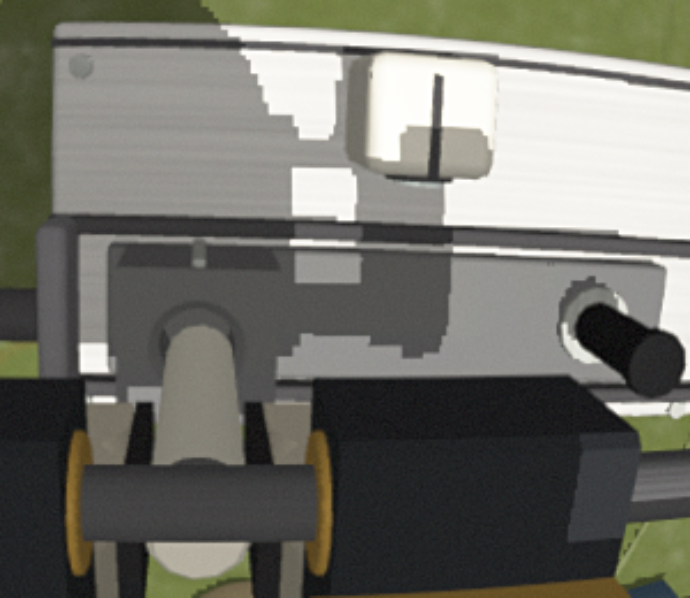

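```bash
python3 - <<'E'
from h import *
np.set_printoptions(precision=4,suppress=True)
c=get_calibration("wrist");c["pose"]=np.load("w5.npy")
q=lambda *p:z(p,2.3,230,100)
for n,p,h in [("foot far",q(199,324),.0715),("wellfar",q(198,303),.06),("wellL",q(147,341),.06),("wellR",q(249,341),.06),("footL",q(165,341),.0715),("footR",q(236,341),.0715),("notch",q(200,242),.06),("line0",q(438,76),.052),("line1",q(433,179),.052),("postTop",q(656,362),.07)]:
    print(n,wplane(p,c,h))
E
```

```text
foot far [ 0.545  -0.0328  0.0715]
wellfar [ 0.5479 -0.0325  0.06  ]
wellL [ 0.5369 -0.0181  0.06  ]
wellR [ 0.5369 -0.0469  0.06  ]
footL [ 0.5403 -0.0237  0.0715]
footR [ 0.5402 -0.0427  0.0715]
notch [ 0.5651 -0.0331  0.06  ]
line0 [ 0.6124 -0.1006  0.052 ]
line1 [ 0.5827 -0.0999  0.052 ]
postTop [ 0.5325 -0.1704  0.07  ]
```

```bash
python3 -m crank '[{"turn":[0,0,0],"slide":[-0.003,0,0.01],"fingers":-1},{"turn":[0,0,0],"slide":[-0.003,0,0.02],"fingers":-1},{"turn":[0,0,0],"slide":[-0.003,0,0.03],"fingers":-1},{"turn":[0,0,0],"slide":[-0.003,0,0.04],"fingers":-1},{"turn":[0,0,0],"slide":[-0.003,0,0.05],"fingers":-1}]'
python3 -m crank '[{"turn":[0,0,0],"slide":[0,0,0.007],"fingers":-1},{"turn":[0,0,0],"slide":[0,0,0.014],"fingers":-1},{"turn":[0,0,0],"slide":[0,0,0.021],"fingers":-1},{"turn":[0,0,0],"slide":[0,0,0.021],"fingers":-1}]'
```

```text
t: 6.25
eef_pos: [0.5333, -0.0326, 0.1071]
ee_rot: [3.141, 0.0, -0.0]
force: [0.3, 0.9, 0.2]
width: 0.0176
t: 6.58
eef_pos: [0.533, -0.0326, 0.0965]
ee_rot: [3.141, 0.001, -0.0]
force: [-1.1, 0.3, -0.4]
width: 0.0173
```

Foot is in the well with no contact force. I'll go down slowly to the floor.

```bash
python3 -m crank '[{"turn":[0,0,0],"slide":[0,0,0.004],"fingers":-1},{"turn":[0,0,0],"slide":[0,0,0.007],"fingers":-1},{"turn":[0,0,0],"slide":[0,0,0.01],"fingers":-1},{"turn":[0,0,0],"slide":[0,0,0.01],"fingers":-1}]'
python3 -m crank '[{"turn":[0,0,0],"slide":[0,0,0.002],"fingers":-1},{"turn":[0,0,0],"slide":[0,0,0.004],"fingers":-1},{"turn":[0,0,0],"slide":[0,0,0.004],"fingers":-1}]'
```

```text
t: 6.92
eef_pos: [0.5333, -0.0325, 0.0921]
ee_rot: [-3.142, 0.0, -0.0]
force: [0.2, -0.4, 0.4]
width: 0.0176
t: 7.17
eef_pos: [0.5337, -0.0325, 0.0905]
ee_rot: [3.142, -0.0, -0.0]
force: [0.6, -0.1, -0.5]
width: 0.0172
```

```bash
python3 -m crank '[{"turn":[0,0,0],"slide":[0,0,0.002],"fingers":-1},{"turn":[0,0,0],"slide":[0,0,0.004],"fingers":-1},{"turn":[0,0,0],"slide":[0,0,0.004],"fingers":-1}]'
python3 -c "
from h import *
import cv2
b=grab_frame('side')[:,:,::-1]
cv2.imwrite('pics/d6.png',cv2.resize(b[150:260,270:370],None,fx=5,fy=5))
a=grab_frame('scene')[:,:,::-1]
cv2.imwrite('pics/s6.png',cv2.resize(a[140:250,300:440],None,fx=5,fy=5))
"
```

```text
t: 7.42
eef_pos: [0.5345, -0.0326, 0.0902]
ee_rot: [3.141, -0.002, 0.001]
force: [-3.9, -0.1, 14.6]
width: 0.0172
```

View pics/s6.png

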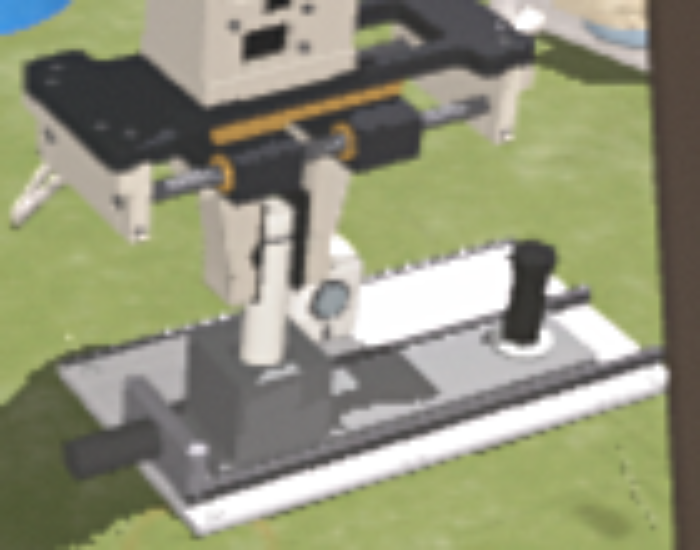

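View pics/d6.png

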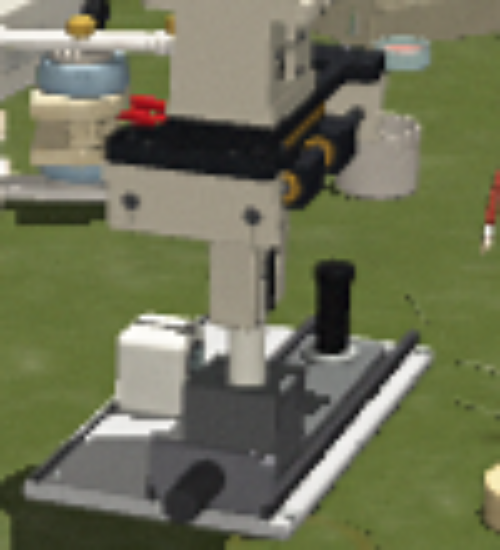

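Contact force of 14.6 N at z=0.0902, which is the height expected when seated (0.0903). I'll release, then rise.

```bash
python3 -m crank '[{"turn":[0,0,0],"slide":[0,0,-0.003],"fingers":-1},{"turn":[0,0,0],"slide":[0,0,-0.003],"fingers":-0.5},{"turn":[0,0,0],"slide":[0,0,-0.003],"fingers":0},{"turn":[0,0,0],"slide":[0,0,-0.003],"fingers":0.2},{"turn":[0,0,0],"slide":[0,0,-0.003],"fingers":0.2}]'
python3 -m crank '[{"turn":[0,0,0],"slide":[0,0,0],"fingers":0.4},{"turn":[0,0,0],"slide":[0,0,0],"fingers":0.4},{"turn":[0,0,0],"slide":[0,0,0],"fingers":0.4},{"turn":[0,0,0],"slide":[0,0,0],"fingers":0.4},{"turn":[0,0,0],"slide":[0,0,0],"fingers":0.4}]'
```

```text
t: 7.93
eef_pos: [0.5333, -0.0325, 0.0895]
ee_rot: [3.142, 0.0, -0.0]
force: [1.2, -0.2, 0.0]
width: 0.0366
t: 8.35
eef_pos: [0.5335, -0.0325, 0.0898]
ee_rot: [-3.142, 0.0, -0.0]
force: [-0.8, -0.1, -0.2]
width: 0.0605
```

```bash
python3 -m crank '[{"turn":[0,0,0],"slide":[0,0,-0.03],"fingers":1},{"turn":[0,0,0],"slide":[0,0,-0.08],"fingers":1},{"turn":[0,0,0],"slide":[0,0,-0.14],"fingers":1},{"turn":[0,0,0],"slide":[0,0,-0.19],"fingers":1},{"turn":[0,0,0],"slide":[0,0,-0.21],"fingers":1}]'
python3 -m crank '[{"turn":[0,0,0],"slide":[0,0.05,0],"fingers":1},{"turn":[0,0,0],"slide":[0,0.12,0],"fingers":1},{"turn":[0,0,0],"slide":[0,0.2,0],"fingers":1},{"turn":[0,0,0],"slide":[-0.003,0.27,0],"fingers":1},{"turn":[0,0,0],"slide":[-0.003,0.281,0],"fingers":1}]'
python3 -m crank '[{"turn":[0,0,0],"slide":[0,0,0],"fingers":1},{"turn":[0,0,0],"slide":[0,0,0],"fingers":1},{"turn":[0,0,0],"slide":[0,0,0],"fingers":1}]'
python3 -c "
from h import *
import cv2
c=get_calibration('wrist');np.save('w7.npy',c['pose'])
print(get_state()['eef_pos'])
b=grab_frame('side')[:,:,::-1]; cv2.imwrite('pics/d7f.png',b)
cv2.imwrite('pics/d7.png',cv2.resize(b[150:260,270:370],None,fx=5,fy=5))
a=grab_frame('scene')[:,:,::-1]; cv2.imwrite('pics/s7f.png',a)
cv2.imwrite('pics/s7.png',cv2.resize(a[140:250,300:440],None,fx=5,fy=5))
b=grab_frame('wrist')[:,:,::-1]; cv2.imwrite('pics/w7f.png',b)
"
```

```text
t: 8.77
eef_pos: [0.5351, -0.0324, 0.1987]
ee_rot: [-3.141, -0.005, 0.0]
force: [1.0, -0.1, 0.6]
width: 0.0857
t: 9.18
eef_pos: [0.5311, -0.1768, 0.1944]
ee_rot: [3.141, 0.001, -0.003]
force: [0.3, 0.2, -0.2]
width: 0.0877
t: 9.43
eef_pos: [0.5319, -0.1723, 0.1946]
ee_rot: [-3.141, 0.0, 0.0]
force: [-0.0, 1.7, 0.3]
width: 0.0878
[ 0.53185652 -0.17234828  0.19460713]
```

View pics/s7.png

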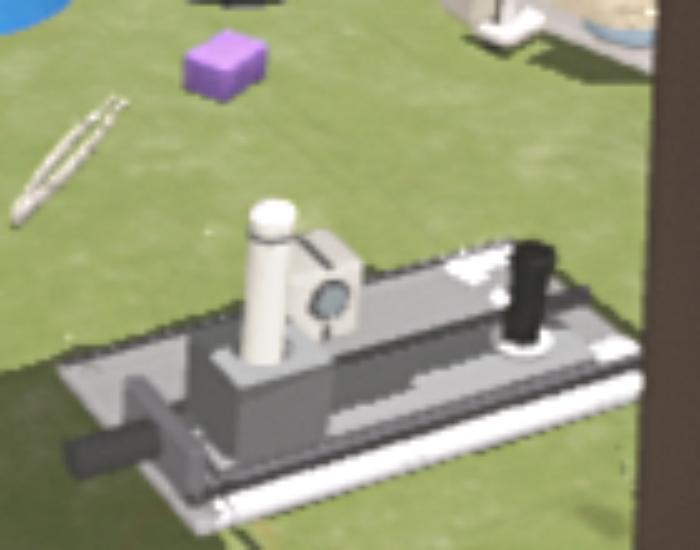

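View pics/d7.png

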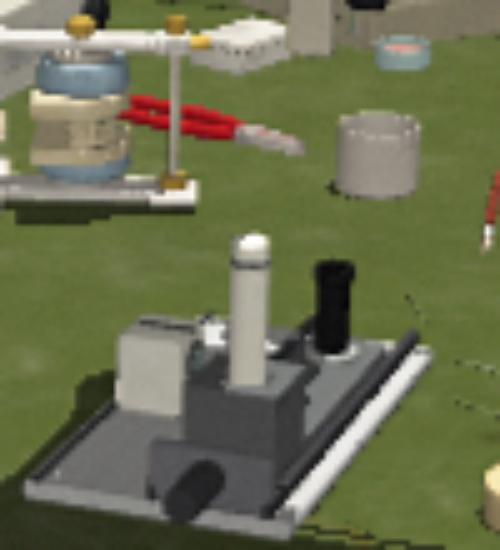

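View pics/w7f.png

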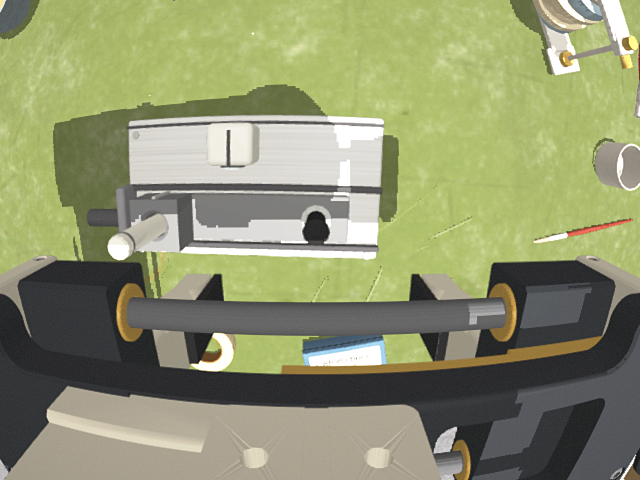

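```bash
python3 - <<'E'
from h import *
import cv2
np.set_printoptions(precision=4,suppress=True)
c=get_calibration("wrist");c["pose"]=np.load("w7.npy")
im=cv2.imread("pics/w7f.png");cv2.imwrite("pics/w7z.png",cv2.resize(im[105:270,100:390],None,fx=2.7,fy=2.7,interpolation=cv2.INTER_CUBIC))
print("rod apex",tri(z((272,215),5,300,140),z((253,243),5,270,150)))
for n,p,h in [("line0",(228.5,131),.052),("line1",(228.5,165),.052),("postTop",(316,229.5),.07)]: print(n,wplane(p,c,h))
E
```

```text
rod apex (array([ 0.534 , -0.0337,  0.1256]), np.float64(0.0002592677439062405))
line0 [ 0.6113 -0.1018  0.052 ]
line1 [ 0.5833 -0.1012  0.052 ]
postTop [ 0.5331 -0.1727  0.07  ]
```

View pics/w7z.png

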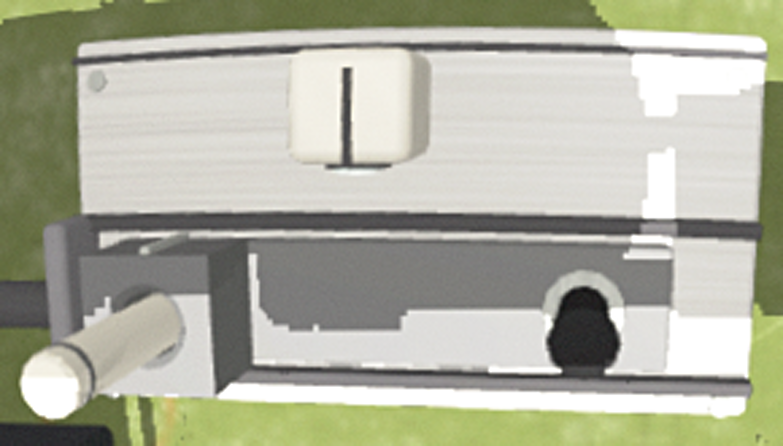

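The rod apex triangulates to z≈0.126, so it is seated, and the post is at (0.5325,-0.1725). Lowering onto the post.

```bash
python3 -m crank '[{"turn":[0,0,0],"slide":[0.001,0,0.05],"fingers":1},{"turn":[0,0,0],"slide":[0.001,0,0.11],"fingers":1},{"turn":[0,0,0],"slide":[0.001,0,0.18],"fingers":1},{"turn":[0,0,0],"slide":[0.001,0,0.23],"fingers":1},{"turn":[0,0,0],"slide":[0.001,0,0.26],"fingers":1}]'
python3 -m crank '[{"turn":[0,0,0],"slide":[0,0,0.03],"fingers":1},{"turn":[0,0,0],"slide":[0,0,0.05],"fingers":1},{"turn":[0,0,0],"slide":[0,0,0.065],"fingers":1},{"turn":[0,0,0],"slide":[0,0,0.065],"fingers":1},{"turn":[0,0,0],"slide":[0,0,0.065],"fingers":1}]'
```

```text
t: 10.0
eef_pos: [0.5308, -0.172, 0.062]
ee_rot: [-3.141, 0.003, 0.001]
force: [0.2, -0.4, -0.4]
width: 0.0878
t: 10.42
eef_pos: [0.5327, -0.1728, 0.0326]
ee_rot: [3.141, -0.0, 0.0]
force: [-0.1, -0.3, -0.1]
width: 0.0875
```

```bash
python3 -m crank '[{"turn":[0,0,0],"slide":[0,0,0.003],"fingers":-1},{"turn":[0,0,0],"slide":[0,0,0.003],"fingers":-1},{"turn":[0,0,0],"slide":[0,0,0.003],"fingers":-1},{"turn":[0,0,0],"slide":[0,0,0.003],"fingers":-1},{"turn":[0,0,0],"slide":[0,0,0.003],"fingers":-1}]' 40
python3 -m crank '[{"turn":[0,0,0],"slide":[0,0,0],"fingers":-1},{"turn":[0,0,0],"slide":[0,0,0],"fingers":-1},{"turn":[0,0,0],"slide":[0,0,0],"fingers":-1},{"turn":[0,0,0],"slide":[0,0,0],"fingers":-1},{"turn":[0,0,0],"slide":[0,0,0],"fingers":-1}]'
python3 -m crank '[{"turn":[0,0,0],"slide":[0,0,0],"fingers":-1},{"turn":[0,0,0],"slide":[0,0,0],"fingers":-1},{"turn":[0,0,0],"slide":[0,0,0],"fingers":-1},{"turn":[0,0,0],"slide":[0,0,0],"fingers":-1},{"turn":[0,0,0],"slide":[0,0,0],"fingers":-1}]'
```

```text
t: 10.83
eef_pos: [0.5326, -0.173, 0.0312]
ee_rot: [-3.142, -0.001, -0.0]
force: [-0.2, -0.1, 0.2]
width: 0.0596
t: 11.25
eef_pos: [0.5324, -0.173, 0.0308]
ee_rot: [-3.142, 0.0, -0.0]
force: [-0.2, -0.1, 0.6]
width: 0.0267
t: 11.67
eef_pos: [0.5324, -0.1728, 0.0308]
ee_rot: [-3.141, 0.0, -0.0]
force: [-0.7, 3.4, 0.8]
width: 0.0192
```

```bash
python3 -m crank '[{"turn":[0,0,0],"slide":[0,0,0],"fingers":-1},{"turn":[0,0,0],"slide":[0,0.005,0],"fingers":-1},{"turn":[0,0,0],"slide":[-0.0005,0.015,0],"fingers":-1},{"turn":[0,0,0],"slide":[-0.001,0.03,0],"fingers":-1},{"turn":[0,0,0],"slide":[-0.0013,0.045,0],"fingers":-1}]'
python3 -m crank '[{"turn":[0,0,0],"slide":[-0.0005,0.015,0],"fingers":-1},{"turn":[0,0,0],"slide":[-0.001,0.03,0],"fingers":-1},{"turn":[0,0,0],"slide":[-0.0013,0.045,0],"fingers":-1},{"turn":[0,0,0],"slide":[-0.0018,0.06,0],"fingers":-1},{"turn":[0,0,0],"slide":[-0.002,0.07,0],"fingers":-1}]'
python3 -m crank '[{"turn":[0,0,0],"slide":[0,0.004,0],"fingers":-1},{"turn":[0,0,0],"slide":[0,0.004,0],"fingers":-1},{"turn":[0,0,0],"slide":[0,0.004,0],"fingers":-1}]'
python3 -c "
from h import *
import cv2
c=get_calibration('wrist');np.save('w8.npy',c['pose'])
print(get_state()['eef_pos'])
b=grab_frame('side')[:,:,::-1]; cv2.imwrite('pics/d8f.png',b)
cv2.imwrite('pics/d8.png',cv2.resize(b[150:260,270:370],None,fx=5,fy=5))
a=grab_frame('scene')[:,:,::-1]; cv2.imwrite('pics/s8f.png',a)
cv2.imwrite('pics/s8.png',cv2.resize(a[140:250,300:440],None,fx=5,fy=5))
b=grab_frame('wrist')[:,:,::-1]; cv2.imwrite('pics/w8f.png',b)
"
```

```text
t: 12.08
eef_pos: [0.5318, -0.1955, 0.0308]
ee_rot: [-3.141, -0.0, 0.0]
force: [0.2, 6.2, 0.2]
width: 0.0198
t: 12.5
eef_pos: [0.5309, -0.2306, 0.0308]
ee_rot: [-3.141, -0.0, -0.001]
force: [0.8, 6.6, 1.6]
width: 0.019
t: 12.75
eef_pos: [0.5308, -0.2323, 0.0308]
ee_rot: [-3.141, -0.0, -0.001]
force: [0.7, 7.3, 1.3]
width: 0.0193
[ 0.53083874 -0.23232118  0.0307581 ]
```

View pics/s8.png

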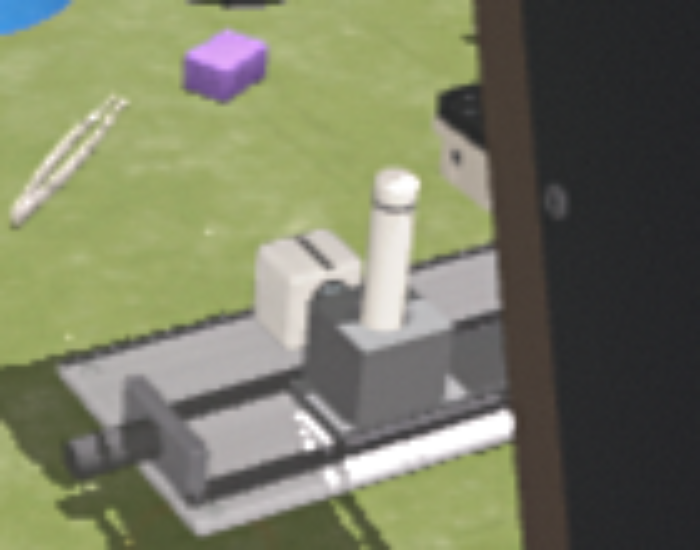

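View pics/d8.png

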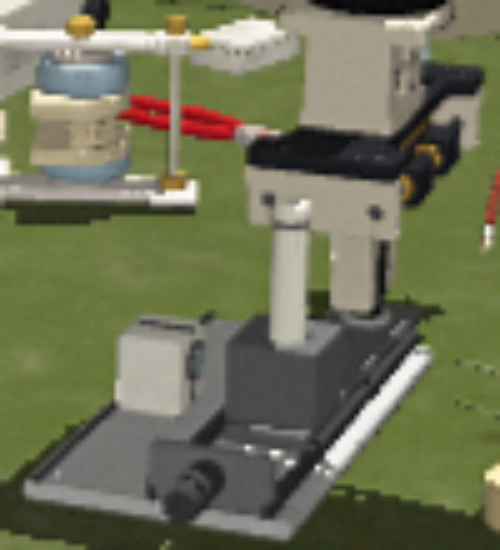

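View pics/w8f.png

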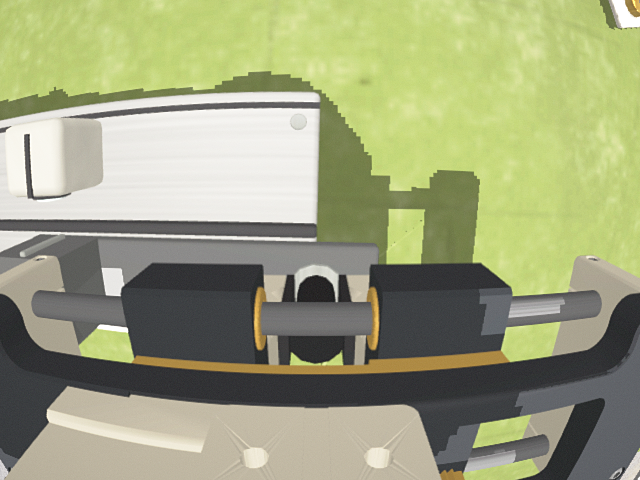

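```bash
python3 - <<'E'
import cv2
def zz(f,x,y,w,h,k,o):
    cv2.imwrite(o,cv2.resize(cv2.imread(f)[y:y+h,x:x+w],None,fx=k,fy=k,interpolation=cv2.INTER_CUBIC))
zz("pics/w8f.png",0,105,140,190,4,"pics/w8z.png")
zz("pics/s8f.png",345,165,60,65,10,"pics/s8z.png")
zz("pics/d8f.png",285,185,60,65,10,"pics/d8z.png")
E
```

```text
(no output)
```

View pics/w8z.png

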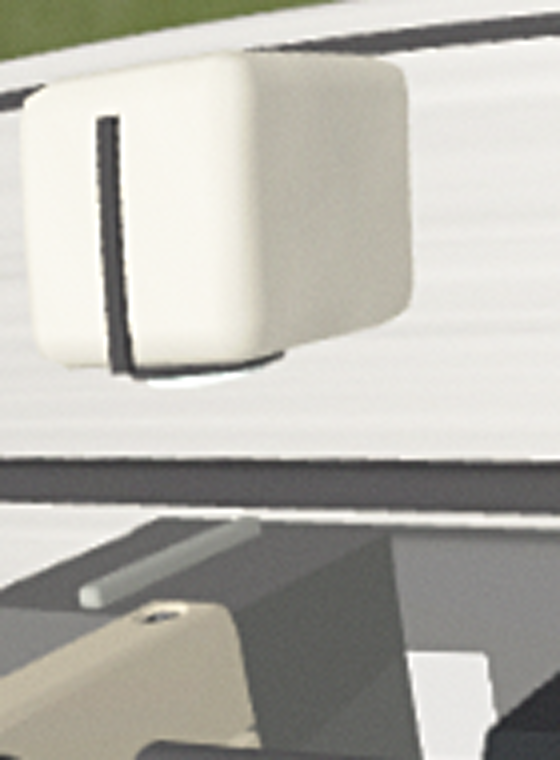

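View pics/s8z.png

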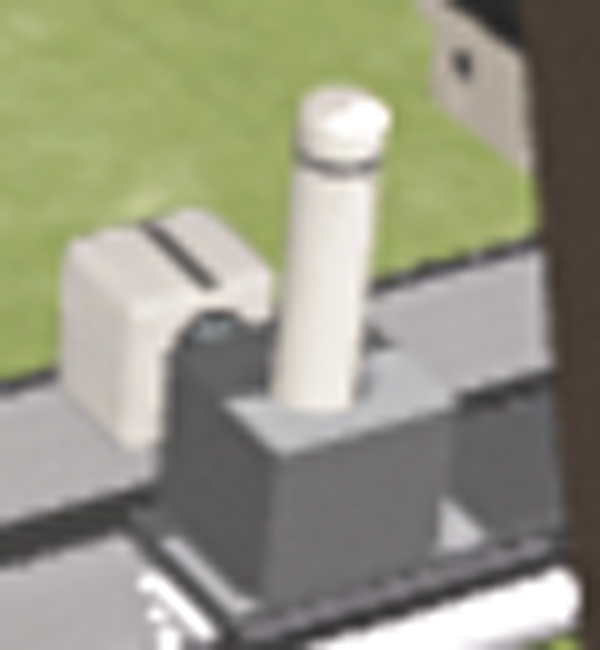

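View pics/d8z.png

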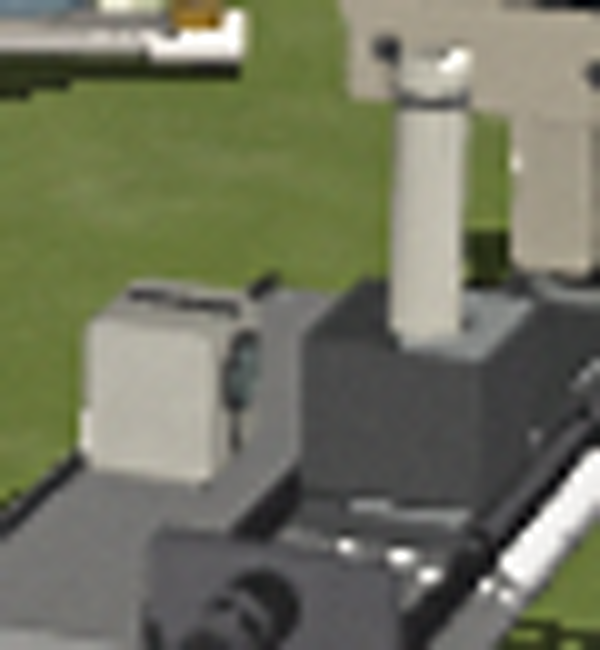

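```bash
python3 - <<'E'
from h import *
np.set_printoptions(precision=4,suppress=True)
c=get_calibration("wrist");c["pose"]=np.load("w8.npy")
q=lambda *p:z(p,4,0,105)
th=.0272; P=np.array([-th,-1]); P/=np.linalg.norm(P)   # pull dir
N=np.array([1,-th]); N/=np.linalg.norm(N)              # perpendicular (towards lamp)
al=lambda p:p[:2]@P
def face(px,off):  # plane N.x = off
    o,d=wray(px,c);t=(off-N@o[:2])/(N@d[:2]);return o+d*t
well0=np.array([.535,-.0322]);off=N@well0+.023
for px in [q(92,600),q(92,590),q(175,559),q(258,522)]:
    p=face(px,off);print("stripe",p,al(p))
for px in [q(107,118),q(112,220),q(122,365)]:
    p=wplane(px,c,.052);print("line",p,al(p))
for px in [q(392,535)]: p=face(px,off);print('corner',p,al(p),wplane(px,c,.06))
# same for scene/side: line and rod top/foot
s=lambda *p:z(p,10,345,165); d=lambda *p:z(p,10,285,185)
for n,a,b,h in [("line0",s(145,223),d(135,293),.052),("line1",s(210,285),d(238,307),.052),("apex",s(345,110),d(433,62),.127),("blkfront",s(273,455),d(475,358),.06),("blkR",s(455,400),None,.06),("blkL",s(190,335),d(303,335),.06)]:
    r=[plane("scene",a,h)]+([plane("side",b,h),tri(a,b)[0]] if b else [])
    print(n,*[np.r_[x,al(x)] for x in r])
c["pose"]=np.load("w4.npy");print("home well al",al(well0),"dist pulled",al(np.array([.53084,-.23232]))-al(np.array([.5324,-.1728])))
E
```

```text
stripe [ 0.5564 -0.0919  0.0552] 0.07671127830125386
stripe [ 0.5565 -0.0883  0.0515] 0.07315552684992331
stripe [ 0.5564 -0.0909  0.0369] 0.07578137735009258
stripe [ 0.5564 -0.091   0.0175] 0.07583765268817494
line [ 0.6126 -0.1012  0.052 ] 0.08453495378872115
line [ 0.6008 -0.1012  0.052 ] 0.0848080437085212
line [ 0.5839 -0.1007  0.052 ] 0.08473749763033342
corner [ 0.5557 -0.1182  0.0219] 0.1030648298541436 [ 0.5657 -0.1445  0.06  ]
line0 [ 0.6146 -0.1028  0.052   0.086 ] [ 0.6127 -0.1033  0.052   0.0866] [ 0.6122 -0.1012  0.0532  0.0845]
line1 [ 0.5851 -0.1016  0.052   0.0857] [ 0.5852 -0.1033  0.052   0.0873] [ 0.5844 -0.1011  0.0527  0.0852]
apex [ 0.5325 -0.0944  0.127   0.0799] [ 0.5326 -0.0905  0.127   0.076 ] [ 0.5343 -0.0958  0.1254  0.0813]
blkfront [ 0.5117 -0.0694  0.06    0.0554] [ 0.5137 -0.0706  0.06    0.0566] [ 0.5133 -0.0704  0.0595  0.0565]
blkR [ 0.5114 -0.1165  0.06    0.1025]
blkL [ 0.5594 -0.079   0.06    0.0638] [ 0.5575 -0.0702  0.06    0.055 ] [ 0.5614 -0.0807  0.0569  0.0654]
home well al 0.017641475272057915 dist pulled 0.05954041088347864
```

```bash
python3 -m crank '[{"turn":[0,0,0],"slide":[0,0.005,0],"fingers":-1},{"turn":[0,0,0],"slide":[-0.0004,0.01,0],"fingers":-1},{"turn":[0,0,0],"slide":[-0.0004,0.0148,0],"fingers":-1},{"turn":[0,0,0],"slide":[-0.0004,0.0148,0],"fingers":-1},{"turn":[0,0,0],"slide":[-0.0004,0.0148,0],"fingers":-1}]'
python3 -c "
from h import *
import cv2
c=get_calibration('wrist');np.save('w9.npy',c['pose'])
print(get_state()['eef_pos'])
a=grab_frame('side')[:,:,::-1]; b=grab_frame('scene')[:,:,::-1]; w=grab_frame('wrist')[:,:,::-1]
for n,i in zip('dsw',(a,b,w)): cv2.imwrite(f'pics/{n}9f.png',i)
def zz(i,x,y,w,h,k,o): cv2.imwrite(o,cv2.resize(i[y:y+h,x:x+w],None,fx=k,fy=k,interpolation=cv2.INTER_CUBIC))
zz(w,0,105,140,190,4,'pics/w9z.png')
zz(b,345,165,60,65,10,'pics/s9z.png')
zz(a,285,185,60,65,10,'pics/d9z.png')
"
```

```text
t: 13.32
eef_pos: [0.5306, -0.2395, 0.0308]
ee_rot: [-3.141, -0.0, -0.0]
force: [0.7, 8.0, 0.6]
width: 0.0193
[ 0.53063453 -0.23953094  0.03076026]
```

View pics/w9z.png

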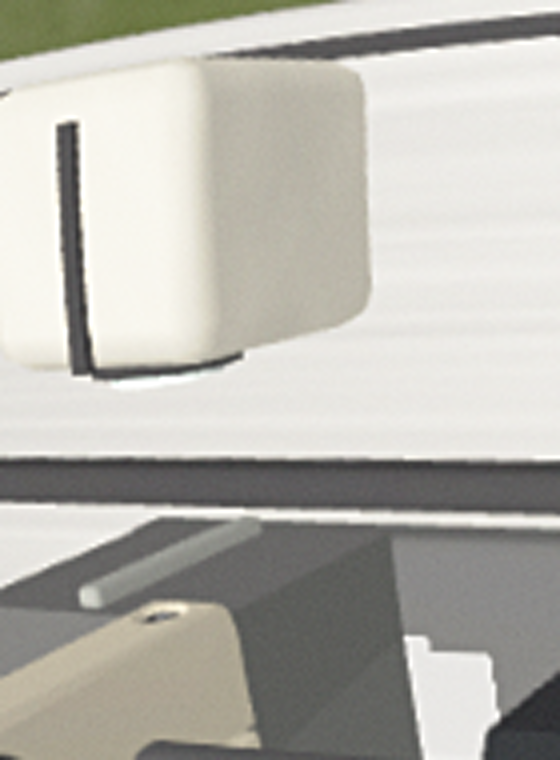

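View pics/s9z.png

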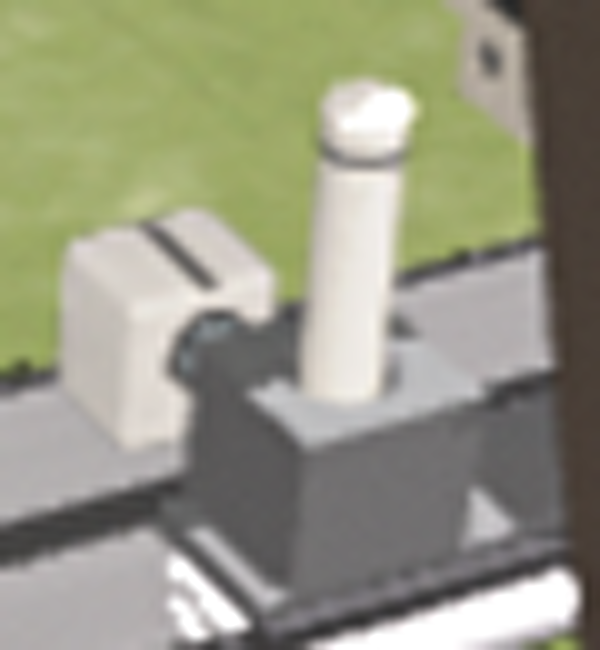

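View pics/d9z.png

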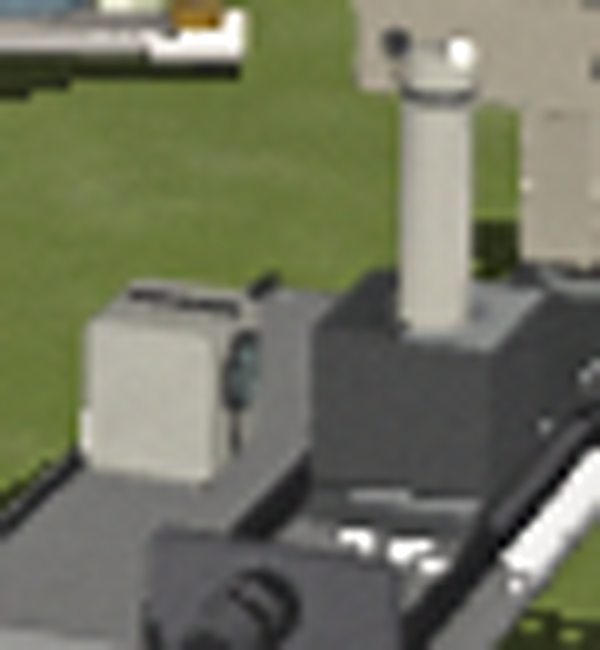

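```bash
python3 - <<'E'
from h import *
np.set_printoptions(precision=4,suppress=True)
q=lambda *p:z(p,4,0,105)
th=.0272; P=np.array([-th,-1]); P/=np.linalg.norm(P); N=np.array([1,-th]); N/=np.linalg.norm(N)
al=lambda p:p[:2]@P
c=get_calibration("wrist");c["pose"]=np.load("w9.npy")
off0=N@np.array([.535,-.0322])+.023
for do in (-.002,0,.001,.002,.004):
    r=[]
    for px in [q(92,597),q(120,585),q(175,559),q(248,526)]:
        o,d=wray(px,c);t=(off0+do-N@o[:2])/(N@d[:2]);p=o+d*t;r.append((round(al(p),4),round(p[2],4)))
    print(do,r)
for px in [q(67,123),q(73,240),q(82,368)]:
    p=wplane(px,c,.052);print("line",p,al(p))
s=lambda *p:z(p,10,345,165); d=lambda *p:z(p,10,285,185)
for n,cam,px,h in [("front","scene",s(302,447),.06),("R","scene",s(485,388),.06),("front","side",d(493,347),.06),("L","side",d(315,325),.06),("l0","scene",s(145,223),.052),("l1","scene",s(210,285),.052),("l0","side",d(135,293),.052),("l1","side",d(238,307),.052)]:
    p=plane(cam,px,h);print(n,cam,p,al(p))
E
```

```text
-0.002 [(np.float64(0.0769), np.float64(0.0484)), (np.float64(0.0773), np.float64(0.043)), (np.float64(0.077), np.float64(0.0305)), (np.float64(0.0769), np.float64(0.0127))]
0 [(np.float64(0.0829), np.float64(0.0542)), (np.float64(0.0833), np.float64(0.0489)), (np.float64(0.0831), np.float64(0.037)), (np.float64(0.0829), np.float64(0.0198))]
0.001 [(np.float64(0.0859), np.float64(0.057)), (np.float64(0.0863), np.float64(0.0519)), (np.float64(0.0861), np.float64(0.0402)), (np.float64(0.0859), np.float64(0.0234))]
0.002 [(np.float64(0.0889), np.float64(0.0599)), (np.float64(0.0893), np.float64(0.0549)), (np.float64(0.0891), np.float64(0.0434)), (np.float64(0.0889), np.float64(0.027))]
0.004 [(np.float64(0.095), np.float64(0.0656)), (np.float64(0.0953), np.float64(0.0608)), (np.float64(0.0951), np.float64(0.0499)), (np.float64(0.095), np.float64(0.0342))]
line [ 0.6128 -0.1012  0.052 ] 0.08451109259821338
line [ 0.5989 -0.1011  0.052 ] 0.0847887796175015
line [ 0.5838 -0.1005  0.052 ] 0.08462701483876761
front scene [ 0.5114 -0.0766  0.06  ] 0.06267908466000686
R scene [ 0.5124 -0.125   0.06  ] 0.11107154989692739
front side [ 0.5117 -0.0794  0.06  ] 0.06549666109541653
L side [ 0.5569 -0.0779  0.06  ] 0.06275134250202377
l0 scene [ 0.6146 -0.1028  0.052 ] 0.08601462991938974
l1 scene [ 0.5851 -0.1016  0.052 ] 0.08570123607692615
l0 side [ 0.6127 -0.1033  0.052 ] 0.08658205764594215
l1 side [ 0.5852 -0.1033  0.052 ] 0.08734676724657273
```

View pics/s9f.png

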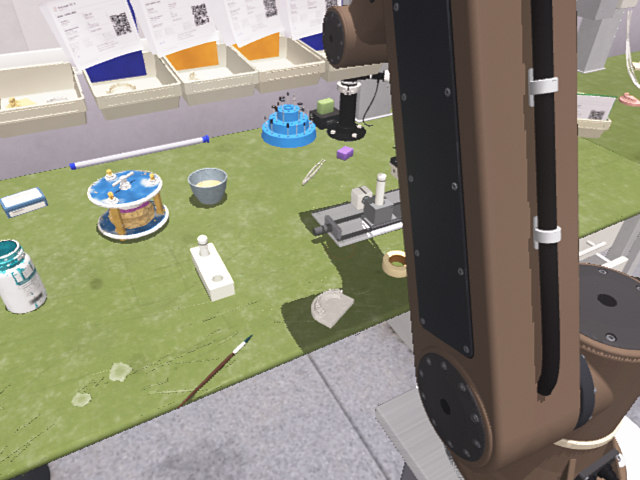

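```bash
python3 -m crank '[{"turn":[0,0,0],"slide":[0,0,0],"fingers":-1},{"turn":[0,0,0],"slide":[0,0,0],"fingers":-1},{"turn":[0,0,0],"slide":[0,0,0],"fingers":-1},{"turn":[0,0,0],"slide":[0,0,0],"fingers":-1},{"turn":[0,0,0],"slide":[0,0,0],"fingers":-1}]'
```

```text
t: 13.88
eef_pos: [0.5306, -0.2394, 0.0308]
ee_rot: [-3.141, -0.0, -0.0]
force: [0.3, 8.1, 1.0]
width: 0.0192
```

The scene view shows the short rod still in the rack at (203,240), the long rod upright in the carriage at (381,187), and the cast and tape where they started. The pose is stable and the spring load is steady at 8 N, so I'm handing in.

```bash
python3 -c "
from station import *
print(job_done())"
```

```text
the job is handed in; nothing more can be done
None
```

I stood the long rod in the carriage well, let go, then pulled the carriage out by its post to the lamp's index line. The job was handed in at about 13.9 s with the gripper still holding the post.

- **Rod seating:** The rod met the well floor at the expected height (tool z 0.0902 m against 0.0903 m predicted). After release, its top triangulated to about z 0.126 m (0.128 m nominal), and it was still upright in the last pictures.
- **Pull distance:** The carriage moved about 66.8 mm, against 66–67 mm needed from the wrist views. The hold was steady under about 8 N of spring load.
- **Alignment with the line:** The checks differ slightly: the side camera shows no error, the scene camera about 1 mm too far, and the wrist camera about 0.4 mm too far. A wrist check on the carriage block's side stripe was too oblique to settle it: before the last pull it asked for 8.9 mm more, where the other estimates gave about 7 mm.
- **Bystanders:** The short rod was still in the rack, and the cast and tape had not moved. The box was hidden behind the arm in the last view; I last saw it, apparently undisturbed, in the wrist view just before the post grasp.

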